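Dispense one desiccant canister and nudge it to the ready spot

ROBOT

A 6-joint arm with a two-finger parallel gripper is mounted at the origin on the work surface. World frame = base frame: x ahead of the robot, y to its left, z up, the work surface at z = 0. Lengths are in m, angles in rad, forces in N, time in s.
With the tool pointing down it reaches from about 0.375 to 0.9 m from the base axis. Payload 3.1 kg.
Tool frame: the origin (TCP) lies on the centre line of the jaws, within the pads' length; the fingertips stand 8 mm ahead of it and the grasp point (between the pads) lies 11 mm behind it; z points along the fingers, y is the line along which they close (so a half turn about z gives the same grasp; the last joint's range is limited). The gripper opens to 85 mm and grips with 20 to 120 N. Pads are 22 mm wide; open, the fingers measure 114 mm over their backs; the gripper's body (76 mm by 85 mm) begins 54 mm behind the grasp point. The pads swing forward as they close: fully open they stand 13 mm farther back than shut.
Start: joints at [1.143, 0.527, 1.433, -0, 1.181, -0.178], TCP at [0.154, 0.606, 0.239] pointing down, gripper open.
Joint ranges: [-3.08, 3.08], [-0.75, 2.2], [0.22, 2.44], [-1.43, 4.57], [0, 2.65], [-2.85, 2.85]. Speed limits (rad/s): [2.79, 2.79, 3.14, 3.14, 3.14, 3.14].

INTERFACE

Orientations are given as a unit quaternion [x, y, z, w].
In Python, from station import * gives the robot as it stands.
- The arm moves only by the tool play_rows, never from a script. Its argument "rows" is a list of rows, each a list of 3 entries, a list of its own where there are three numbers: the turn, a rotation vector about the tool's x, y, z in degrees, then the shift along the tool's x, y, z in mm, then the closure, from 0 (fully open) to 1 (shut). In form: [[[ax, ay, az], [dx, dy, dz], jaw], ...]. A call has 1 to 12 rows; each row shifts and turns the commanded pose from where the row before left it, along the tool's axes as they then stand; what a row does not reach is not made up. A row lasts 1/12 s, in which the tool goes at most 41.7 mm and 7.16 degrees, less where a joint would pass 70% of its speed; a pose out of reach is approached as far as the arm can. A call with a gripper value outside its range is refused whole. The fingers move at their own pace and stop on an object; "grip_force" is the grip in N (left out, the last holds). Time passes only in rows, so rows that do not move let the fingers close. It gives the time, the measured TCP pose, the force, the opening and the grip force at its end, in the units of the state.
- sense(): the state, without advancing time (a new reading comes with each control period).
- snapshot(name): name is "scene" or "top" or "wrist"; returns (picture, depth): 420x560x3 uint8, red, green, blue; 420x560 float32, m along the optical axis (not along the pixel's ray), 0 where there is no reading.
- get_calibration(name): a dict with "vfov" (degrees; the focal length in pixels is half the picture's height over the tangent of half this angle, whatever the lens; pixels are square), "cx", "cy" (the principal point, pixels), "k1" (the pictures are not rectified: a ray, as slopes to the right and down, at radius r is drawn at 1 + k1 r^2 times it, then the intrinsics apply), "xyz" and "attitude" of the camera in the world. Camera axes: x right, y down, z forward; pixel columns grow to the right and rows downward; lengths in m; the calibration is good to about 2 mm. A picture is of the moment at which its call begins: read the wrist's pose just before it. get_calibration takes no time and is no camera call; for the wrist camera it gives the pose at the moment of the call.
- sign_off(): hands the job in; it is judged then, once.
The state is a dict: "t": time; "q": joint angles; "qd": joint speeds; "tau": joint torques, N m; "tcp_pos": TCP position; "tool_rot": TCP orientation; "force": force on the tool from outside, world axes, zero at the start; "ft_torque": the same for the moment, N m; "finger_gap": opening from 0.0 (shut) to 1.0 (fully open); "gripper_force": force on a finger pad.
Only numpy, scipy, OpenCV 4.12 (cv2) and the standard library are available. Lean on these libraries where they do the work, as an engineer would, in place of code of your own. Each camera call takes 0.05 s, during which the arm holds its last target. There are 200 camera calls.

TASK

Press the red plunger of the blue dispenser once, all the way down, and let it spring back up, so that exactly one white desiccant canister comes out on the bench. Then, with the fingertips, push that canister aside along the bench until it stands wholly on the green round spot. Do not grip, lift or tip it, and leave the orange spot's grey reject canister and the other things where they are.

Things in the scene. Friction and masses are not known exactly. Their poses are not given: they have to be found in the camera images.
- dispenser: Fixed dispenser, outlet facing its -x. Origin on the bench under the axis of the clear upright magazine (square tube 52 x 52 mm outside, 78 mm high) that holds four stacked canisters. Its blue housing (60 mm wide, 88 with feet, 68 mm high) runs from 27 to 105 mm behind the origin (+x).
- plunger (a joint): Plunger travel, in m: 0 = up at rest, 0.030 = fully down. Spring: about 1 N at the start, 7 N fully down, and a hard stop there. It returns by itself when let go.
- plunger_top (a point): Centre of the top of the plunger's round red cap (34 mm diameter, 12 mm thick), 115 mm above the bench at rest, 75 mm behind the magazine axis (+x of the dispenser). It moves straight down when pressed.
- outlet (a point): Middle of the outlet slot (44 mm wide, 20 mm high), on the magazine's front face, 26 mm in front of the dispenser's origin, 8 mm above the bench. Pressing the plunger drives a ram that pushes the bottom canister out here; it stands upright on the bench, centre about 28 mm (more if pressed fast) in front of this point. As the plunger rises the stack drops by one.
- can0_center (a point): The bottom canister of the stack, the one that will come out: a loose white drum with a blue disc on top, 40 mm diameter, 16 mm high, about 20 g; point at its centre (half-way up).
- can1_center (a point): Second canister of the stack: a loose white drum with a blue disc on top, 40 mm diameter, 16 mm high, about 20 g; point at its centre (half-way up). It must stay in the magazine.
- can2_center (a point): Third canister of the stack: a loose white drum with a blue disc on top, 40 mm diameter, 16 mm high, about 20 g; point at its centre (half-way up). It must stay in the magazine.
- can3_center (a point): Top canister of the stack: a loose white drum with a blue disc on top, 40 mm diameter, 16 mm high, about 20 g; point at its centre (half-way up). It must stay in the magazine.
- pad_green: Green round spot, 80 mm diameter, a flush marking on the bench that nothing catches on (the ready spot). Origin at its centre on the bench. It lies to the left or the right of the outlet, 125 to 150 mm to the side and 55 to 75 mm in front of the dispenser's origin.
- pad_orange: Orange round spot, like the green one, on the other side of the outlet. Origin at its centre on the bench.
- reject_center (a point): A loose grey canister with a black disc, 40 mm diameter, 16 mm high, standing on the orange spot; point at its centre. Leave it.
- tape: Bystander: loose roll of brown tape lying flat, 90 mm diameter, 25 mm high, beside the housing; origin at its underside's centre.
- scoop: Bystander: loose steel spoon, 150 mm long, lying beside the housing; origin at its underside.
- cup: Bystander: loose aluminium cup, 66 mm diameter, 60 mm high, standing in front of the outlet on the robot's side; origin at its underside's centre.
- jar: Bystander: loose amber jar, 60 mm diameter, 70 mm high, standing behind the housing; origin at its underside's centre.
Not all that is in view belongs to the job. What is shaped like the part that bears can3_center but yellow is not meant.

How it is judged:
On the way, in this order (a step that is already met when the one before it is completed fails the run):
1. the plunger is pressed right down (value of joint plunger above 0.026 m), for 0.05 s.
2. the plunger is back up and one canister is out in front of the outlet (value of joint plunger below 0.004 m and x of can0_center in the frame of dispenser below -0.042 m), for 0.2 s.
At the end, for the whole second after the job is handed in: The canister that came out stands flat and at rest, its centre within 22 mm of the centre of the green spot; the plunger is up (within 4 mm); the other three canisters are still in the magazine; the reject canister, tape, spoon, cup and jar are within 20 mm of where they were (horizontal distance between can0_center and pad_green below 0.022 m and height (world z) of can0_center below 0.012 m and angle between can0_center's own z axis and vertical below 0.1 rad and linear speed of can0 below 0.01 m/s and value of joint plunger below 0.004 m and x of each of can1_center, can2_center, can3_center in the frame of dispenser above -0.015 m and distance of each of tape, scoop, cup, jar, reject_center from where it was at the start of the episode below 0.02 m); the robot touches nothing.
It fails at once if the canister is lifted (its centre more than 20 mm above the bench) (height (world z) of can0_center above 0.02 m).
It fails at once if the canister is tipped by more than 0.6 rad (angle between can0_center's own z axis and vertical above 0.6 rad).
It fails at once if a second canister leaves the magazine (x of any of can1_center, can2_center, can3_center in the frame of dispenser below -0.015 m or height (world z) of can1_center above 0.046 m or height (world z) of can2_center above 0.062 m or height (world z) of can3_center above 0.078 m).
It fails at once if the reject canister, tape, spoon, cup or jar is moved by more than 20 mm (distance of any of tape, scoop, cup, jar, reject_center from where it was at the start of the episode above 0.02 m).
It also fails if it takes over 53 s, if anything falls off the work surface, if the arm or the gripper's body presses on something with over 40 N, if the wrist force passes 120 N, or if a joint passes its speed limit or range.

## Working session

There is one attempt and no reset: what is moved stays moved. The work goes in short steps, Python scripts to look and compute and a tool call to move; the robot and the scene stay as the last step left them, time stands still between calls to the robot, and variables do not carry over. Pictures are saved under pics/ and viewed, at most 10 in all, crops included, and the job is handed in when it is done.

Besides the shell and the picture viewer there is one more tool, called after "Emit:" by a JSON object that holds its "api" and its "payload". play_rows: Moves the arm, as the interface text tells. Its arguments: {"type":"object","properties":{"rows":{"type":"array","items":{"type":"array"}},"grip_force":{"type":"number"}},"required":["rows"]}

```bash
mkdir -p pics
cat > h.py <<'E'
from station import *
import numpy as np, cv2
from scipy.spatial.transform import Rotation as R
def cal(n):
    c=get_calibration(n); return c
def rot(a):
    a=np.array(a,float)
    return a if a.shape==(3,3) else R.from_quat(a).as_matrix()
def ray(c,u,v):
    f=210/np.tan(np.radians(c["vfov"])/2)
    d=np.array([(u-c["cx"])/f,(v-c["cy"])/f]); s=d.copy()
    for _ in range(20): s=d/(1+c["k1"]*(s@s))
    return rot(c["attitude"])@np.array([s[0],s[1],1.])
def onplane(c,u,v,z):
    d=ray(c,u,v); o=np.array(c["xyz"]); return o+d*(z-o[2])/d[2]
def blobs(im,lo,hi,amin=60):
    h=cv2.cvtColor(im,cv2.COLOR_RGB2HSV); m=cv2.inRange(h,np.array(lo),np.array(hi))
    n,l,s,ce=cv2.connectedComponentsWithStats(m)
    return [(s[i,4],ce[i].round(1),s[i,:4]) for i in range(1,n) if s[i,4]>=amin]
E
python3 - <<'E'
from h import *
for n in("scene","top"):
    c=cal(n);print(c)
    im,d=snapshot(n); np.savez(f"pics/{n}.npz",im=im,d=d)
    cv2.imwrite(f"pics/{n}.png",im[:,:,::-1])
print(sense())
E
```

```text
{'vfov': 47.97978855745308, 'cx': 272.48720430657545, 'cy': 215.47075728012098, 'k1': 0.055660602110076667, 'xyz': array([1.15174062, 0.47043763, 0.67838419]), 'attitude': array([ 0.42187104,  0.79981475, -0.37958024, -0.19555058])}
{'vfov': 53.25691938244143, 'cx': 283.69639870785545, 'cy': 205.69947882497752, 'k1': -0.09691756127335921, 'xyz': array([0.46641195, 0.06439198, 0.7496587 ]), 'attitude': array([-0.62994279,  0.76923435, -0.08362524,  0.0667639 ])}
{'t': 0.1, 'q': array([ 1.14248941e+00,  5.28402329e-01,  1.43376743e+00,  2.03844005e-05,
        1.18140002e+00, -1.78510014e-01]), 'qd': array([ 0.00107239, -0.00323599, -0.00161305, -0.00052641, -0.0011469 ,
       -0.00158008]), 'tau': array([-2.42124452e-04, -4.43302560e+01, -1.78587270e+01, -2.20964021e-04,
        3.86231550e-03,  1.91940228e-05]), 'tcp_pos': array([0.15421342, 0.60503225, 0.2384157 ]), 'tool_rot': array([ 1.24577761e-01,  9.92209355e-01, -9.40593685e-04, -3.04352688e-04]), 'force': array([0.16832967, 1.00201326, 0.29887831]), 'ft_torque': array([0.01031652, 0.02542218, 0.04053761]), 'gripper_force': 0.0, 'finger_gap': 1.0018945332025047}
```

View pics/scene.png

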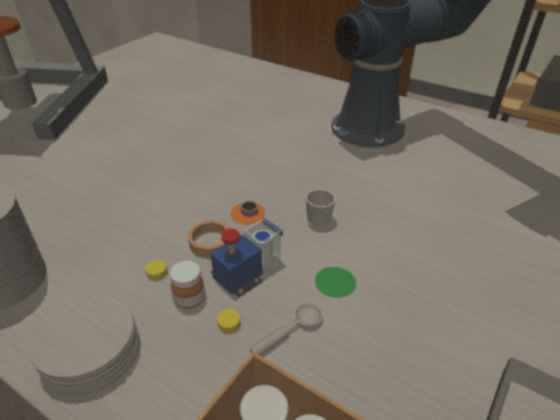

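View pics/top.png

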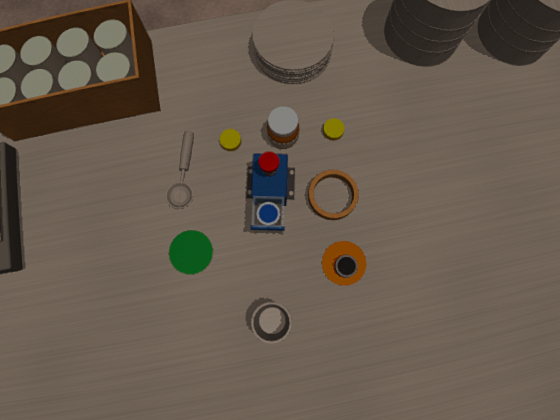

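Scene view: red cap at (231,237), magazine's blue disc at (262,236), green spot (335,282). Top view: cap (269,161), magazine disc (268,213), green spot (191,252), orange spot with the reject (345,264), cup (271,322).
Could be taken for the canister, in the top view: the magazine stack at (268,213) with a white rim and blue disc, which I choose; yellow decoys at (230,139) and (334,128); the grey/black reject at (346,265); and the white lids in the crate at the upper left.

Run:
```python
from h import *
I={n:np.load(f"pics/{n}.npz") for n in("scene","top")}; C={n:cal(n) for n in I}
rg={"redlo":((0,190,90),(4,255,255)),"redhi":((174,170,90),(180,255,255)),"green":((50,120,60),(75,255,255)),"orange":((7,200,150),(15,255,255)),"blue":((105,150,40),(125,255,255)),"black":((0,0,0),(180,255,28))}
for n in I:
    for k,(a,b) in rg.items():
        if k=="black":continue
        for x in blobs(I[n]["im"],a,b,40): print(n,k,x[0],x[1],x[2], onplane(C[n],*x[1],0.)[:2].round(4))
def tri(a,b):
    o1,o2=[np.array(C[n]["xyz"]) for n in("scene","top")]; d1,d2=ray(C["scene"],*a),ray(C["top"],*b)
    s=np.linalg.lstsq(np.c_[d1,-d2],o2-o1,rcond=None)[0]; p,q=o1+d1*s[0],o2+d2*s[1]; return ((p+q)/2).round(4),np.linalg.norm(p-q).round(4)
print("cap",tri((231,237),(269,161)),"disc",tri((262.5,236.5),(268,213)),"green",tri((335.5,282),(191,252)))
for nm,uv,z in [("cap",(269,161),.115),("disc",(268,213),.064),("cup",(271,322),.06)]: print(nm,onplane(C["top"],*uv,z).round(4))
a=I["top"]["im"][90:350,150:410]; cv2.imwrite("pics/crop.png",cv2.resize(a[:,:,::-1],(600,600),interpolation=cv2.INTER_CUBIC))
```

```text
scene green 833 [335.1 281.7] [316 268  39  28] [0.5736 0.2123]
scene blue 42 [261.7 235.4] [257 233  11   6] [0.5444 0.0174]
top redlo 294 [268.6 161.1] [259 152  20  19] [0.7156 0.0411]
top green 1483 [190.4 251.8] [169 230  44  44] [0.5759 0.2115]
top blue 1041 [269.5 179.4] [251 154  36  44] [0.6803 0.0462]
top blue 242 [267.9 213. ] [259 205  18  17] [0.6184 0.0612]
top blue 70 [267.5 228.2] [251 226  33   4] [0.5909 0.0672]
cap (array([0.6779, 0.0456, 0.1099]), np.float64(0.0041)) disc (array([0.6045, 0.0624, 0.0646]), np.float64(0.0027)) green (array([ 5.746e-01,  2.119e-01, -2.000e-04]), np.float64(0.0032))
cap [0.6774 0.044  0.115 ]
disc [0.6054 0.0613 0.064 ]
cup [0.4305 0.0905 0.06  ]
```

View pics/crop.png

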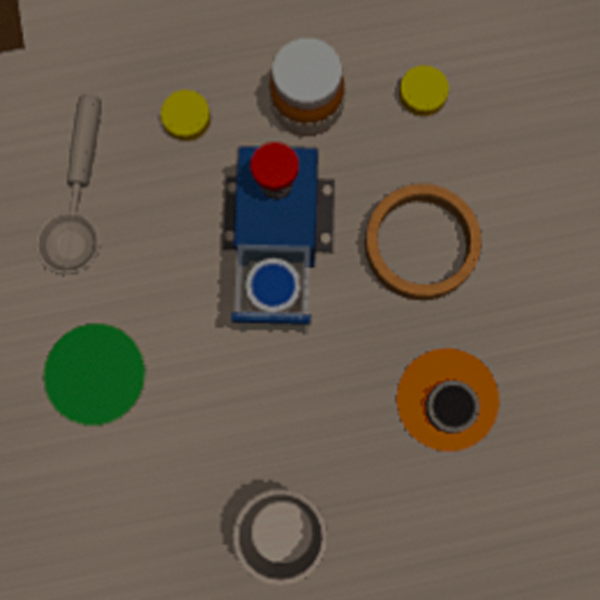

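The crop confirms the white drum with a blue disc in the magazine at crop (273,285), the red cap at (275,165) and the green spot on the robot's left. Dispenser origin is about (0.605, 0.062), cap (0.678, 0.045), yaw about -13°. I'm going above the cap with the jaws shut.

Emit:
{"api": "play_rows", "payload": {"rows": [[[0, 0, 0], [-15, -10, 0], 1], [[0, 0, 0], [-27, -17, 0], 1], [[0, 0, 0], [-27, -17, 0], 1], [[0, 0, 0], [-27, -17, 0], 1], [[0, 0, 0], [-27, -17, 0], 1], [[0, 0, 0], [-27, -17, 0], 1], [[0, 0, 0], [-27, -17, 0], 1], [[0, 0, 0], [-27, -17, 0], 1], [[0, 0, 0], [-27, -17, 0], 1], [[0, 0, 0], [-27, -17, 0], 1], [[0, 0, 0], [-27, -17, 0], 1], [[0, 0, 0], [-27, -17, 0], 1]]}}

```text
t: 1.1
tcp_pos: [0.4087, 0.3362, 0.239]
tool_rot: [0.125, 0.992, -0.0, -0.0]
force: [0.8, 0.3, -0.2]
finger_gap: -0.003
gripper_force: 0.0
```

Emit:
{"api": "play_rows", "payload": {"rows": [[[0, 0, 0], [-27, -17, 0], 1], [[0, 0, 0], [-27, -17, 0], 1], [[0, 0, 0], [-27, -17, 0], 1], [[0, 0, 0], [-27, -17, 0], 1], [[0, 0, 0], [-27, -17, 0], 1], [[0, 0, 0], [-27, -17, 0], 1], [[0, 0, 0], [-27, -17, 0], 1], [[0, 0, 0], [-27, -17, 0], 1], [[0, 0, 0], [-27, -17, 0], 1], [[0, 0, 0], [-25, -17, 0], 1], [[0, 0, 0], [-12, -10, 0], 1], [[0, 0, 0], [0, 0, 0], 1]]}}

```text
t: 2.1
tcp_pos: [0.6368, 0.0909, 0.2386]
tool_rot: [0.126, 0.992, -0.0, 0.0]
force: [0.2, -0.1, -0.4]
finger_gap: 0.0
gripper_force: 0.0
```

```bash
cat >> h.py <<'E'
def togo(p):
    s=sense(); Rm=rot(s["tool_rot"]); print("t",s["t"],"tcp",s["tcp_pos"].round(4),"F",s["force"].round(2),"gap",round(s["finger_gap"],3),"xaxis",Rm[:,0].round(3),"z",Rm[:,2].round(3))
    print("tool mm to go",(1000*Rm.T@(np.array(p)-s["tcp_pos"])).round(1))
E
python3 - <<'E'
from h import *
togo([.678,.045,.135])
c=cal("wrist"); im,d=snapshot("wrist"); cv2.imwrite("pics/w1.png",im[:,:,::-1])
for k,a,b in(("red",(0,150,70),(6,255,255)),("redhi",(172,150,70),(180,255,255)),("blue",(105,150,40),(125,255,255)),("green",(50,120,60),(75,255,255))):
    for x in blobs(im,a,b,150): print(k,x[0],x[1],x[2],d[int(x[1][1]),int(x[1][0])],[onplane(c,*x[1],z)[:2].round(4) for z in(0,.064,.115)])
E
```

```text
t 2.1 tcp [0.6368 0.0909 0.2386] F [ 0.21 -0.12 -0.38] gap 0.0 xaxis [-0.968  0.251 -0.001] z [ 0.001 -0.001 -1.   ]
tool mm to go [-51.3 -34.  103.7]
red 1234 [238.  264.7] [218 244  41  41] 0.28631887 [array([0.7301, 0.0173]), array([0.7007, 0.0335]), array([0.6772, 0.0464])]
blue 929 [238.7 158.7] [222 142  35  34] 0.31044298 [array([0.6147, 0.0526]), array([0.605 , 0.0628]), array([0.5973, 0.0709])]
blue 1755 [248.5 212. ] [215 192  60  47] 0.32245275 [array([0.6727, 0.0463]), array([0.6531, 0.0575]), array([0.6375, 0.0665])]
green 5472 [387.7  76.5] [347  34  82  86] 0.3500281 [array([0.5745, 0.2135]), array([0.5717, 0.1961]), array([0.5695, 0.1822])]
```

View pics/w1.png

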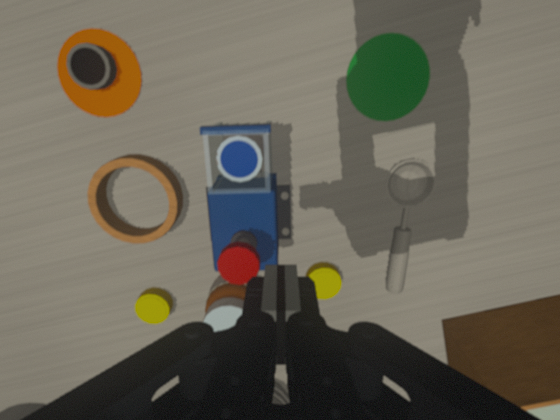

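The wrist view shows the red cap at (238,265), the magazine disc at (239,159) and the green spot at (388,77). They agree with the earlier fixes: cap (0.677, 0.046), green (0.5745, 0.2125).

Emit:
{"api": "play_rows", "payload": {"rows": [[[0, 0, 0], [-10, -7, 5], 1], [[0, 0, 0], [-20, -13, 20], 1], [[0, 0, 0], [-15, -10, 25], 1], [[0, 0, 0], [-5, -3, 25], 1], [[0, 0, 0], [0, 0, 20], 1], [[0, 0, 0], [0, 0, 10], 1], [[0, 0, 0], [0, 0, 3], 1], [[0, 0, 0], [0, 0, 0], 1]]}}

```text
t: 2.82
tcp_pos: [0.6742, 0.0506, 0.1306]
tool_rot: [0.124, 0.992, 0.0, -0.001]
force: [0.6, 0.9, 0.5]
finger_gap: -0.002
gripper_force: 0.0
```

Run:
```python
from h import *
togo([.677,.046,.093])
```

```text
t 2.8167 tcp [0.6742 0.0506 0.1306] F [0.65 0.86 0.53] gap -0.002 xaxis [-0.969  0.246  0.002] z [-0.002  0.    -1.   ]
tool mm to go [-3.9 -3.8 37.6]
```

Emit:
{"api": "play_rows", "payload": {"rows": [[[0, 0, 0], [-4, -4, 3], 1], [[0, 0, 0], [0, 0, 3], 1], [[0, 0, 0], [0, 0, 3], 1], [[0, 0, 0], [0, 0, 3], 1], [[0, 0, 0], [0, 0, 3], 1], [[0, 0, 0], [0, 0, 3], 1], [[0, 0, 0], [0, 0, 3], 1], [[0, 0, 0], [0, 0, 3], 1], [[0, 0, 0], [0, 0, 3], 1], [[0, 0, 0], [0, 0, 3], 1], [[0, 0, 0], [0, 0, 3], 1], [[0, 0, 0], [0, 0, 1], 1]]}}

```text
t: 3.82
tcp_pos: [0.679, 0.0446, 0.0981]
tool_rot: [0.125, 0.992, 0.0, 0.001]
force: [-0.4, 0.8, 6.7]
finger_gap: -0.004
gripper_force: 3.3
```

Emit:
{"api": "play_rows", "payload": {"rows": [[[0, 0, 0], [0, 0, 1], 1], [[0, 0, 0], [0, 0, 1], 1], [[0, 0, 0], [0, 0, 0], 1]]}}

```text
t: 4.07
tcp_pos: [0.679, 0.0446, 0.0963]
tool_rot: [0.125, 0.992, -0.0, 0.001]
force: [0.5, 0.0, 5.6]
finger_gap: -0.002
gripper_force: 3.0
```

Emit:
{"api": "play_rows", "payload": {"rows": [[[0, 0, 0], [0, 0, 1], 1], [[0, 0, 0], [0, 0, 1], 1], [[0, 0, 0], [0, 0, 1], 1], [[0, 0, 0], [0, 0, 1], 1], [[0, 0, 0], [0, 0, 0], 1]]}}

```text
t: 4.48
tcp_pos: [0.679, 0.0446, 0.0931]
tool_rot: [0.125, 0.992, -0.0, 0.001]
force: [-1.0, -0.4, 9.5]
finger_gap: -0.001
gripper_force: 4.4
```

Emit:
{"api": "play_rows", "payload": {"rows": [[[0, 0, 0], [0, 0, 1], 1], [[0, 0, 0], [0, 0, 1], 1], [[0, 0, 0], [0, 0, 0], 1]]}}

```text
t: 4.73
tcp_pos: [0.6791, 0.0446, 0.0929]
tool_rot: [0.124, 0.992, -0.0, 0.001]
force: [-4.4, 0.4, 17.1]
finger_gap: -0.0
gripper_force: 8.4
```

Force jumped to 17 N with no further travel, so that is the hard stop. I'm releasing upward.

Emit:
{"api": "play_rows", "payload": {"rows": [[[0, 0, 0], [0, 0, -5], 1], [[0, 0, 0], [0, 0, -5], 1], [[0, 0, 0], [0, 0, -5], 1], [[0, 0, 0], [0, 0, -5], 1], [[0, 0, 0], [0, 0, -8], 1], [[0, 0, 0], [0, 0, -15], 1], [[0, 0, 0], [10, 0, -25], 1], [[0, 0, 0], [20, 0, -30], 1], [[0, 0, 0], [20, 0, -30], 1], [[0, 0, 0], [10, 0, -15], 1], [[0, 0, 0], [0, 0, 0], 0.7], [[0, 0, 0], [0, 0, 0], 0.7]]}}

```text
t: 5.73
tcp_pos: [0.6195, 0.0598, 0.2328]
tool_rot: [0.124, 0.992, -0.0, 0.0]
force: [0.0, -1.0, -0.6]
finger_gap: 0.275
gripper_force: 0.0
```

Run:
```python
from h import *
togo([.5,.0,.2])
for n in("wrist","top"):
    c=cal(n); im,d=snapshot(n); cv2.imwrite(f"pics/{n}2.png",im[:,:,::-1])
    for k,a,b in(("red",(0,150,70),(6,255,255)),("blue",(105,150,40),(125,255,255)),("orange",(7,200,120),(15,255,255)),("green",(50,120,60),(75,255,255))):
        for x in blobs(im,a,b,60): print(n,k,x[0],x[1],x[2],[onplane(c,*x[1],z)[:2].round(4) for z in(0,.016,.115)])
```

```text
t 5.7333 tcp [0.6195 0.0598 0.2328] F [ 0.04 -1.01 -0.56] gap 0.275 xaxis [-0.969  0.247 -0.   ] z [ 0. -0. -1.]
tool mm to go [101.  -87.5  32.7]
wrist red 1273 [280.6 279. ] [261 257  41  43] [array([0.7394, 0.0297]), array([0.7308, 0.032 ]), array([0.6774, 0.0456])]
wrist blue 811 [277.3 102.4] [262  86  32  33] [array([0.5534, 0.074 ]), array([0.5529, 0.0743]), array([0.5495, 0.076 ])]
wrist blue 845 [277.6 168.9] [262 153  33  33] [array([0.6165, 0.058 ]), array([0.6132, 0.059 ]), array([0.5929, 0.065 ])]
wrist blue 1605 [276.  231.5] [248 208  65  53] [array([0.6824, 0.0392]), array([0.6762, 0.041 ]), array([0.6382, 0.0521])]
wrist orange 126 [149.3  83.6] [135  60  22  41] [array([ 0.5066, -0.0393]), array([ 0.5081, -0.0341]), array([ 0.5174, -0.0019])]
wrist green 5520 [424.2  87.7] [383  45  83  86] [array([0.5749, 0.2129]), array([0.5735, 0.2071]), array([0.5643, 0.1714])]
```

View pics/wrist2.png

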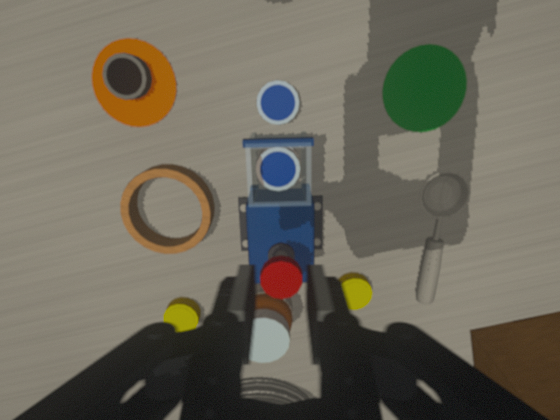

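The plunger is back up (red at (281,279)) and one canister is out at (277,102), at (0.553, 0.074). The next one has dropped, at (277,169) in the magazine. The push to green is 140 mm along (0.155, 0.988). I'll use shut fingers, yawed so tool x runs along the push, and tilted 20° so the gripper body leans away from the magazine.

Emit:
{"api": "play_rows", "payload": {"rows": [[[0, 0, 7.05], [0, 0, 0], 1], [[0, 0, 7.05], [0, 0, 0], 1], [[0, 0, 7.05], [0, 0, 0], 1], [[0, 0, 7.05], [0, 0, 0], 1], [[0, 0, 7.05], [0, 0, 0], 1], [[0, 0, 7.05], [0, 0, 0], 1], [[0, 0, 7.05], [0, 0, 0], 1], [[0, 0, 7.05], [0, 0, 0], 1], [[0, 0, 7.05], [0, 0, 0], 1], [[0, 0, 7.05], [0, 0, 0], 1], [[0, 0, 7.05], [0, 0, 0], 1], [[0, 0, 7.05], [0, 0, 0], 1]]}}

```text
t: 6.83
tcp_pos: [0.6196, 0.0593, 0.2296]
tool_rot: [0.762, 0.648, -0.002, -0.002]
force: [0.7, -0.9, 0.4]
finger_gap: -0.0
gripper_force: 0.0
```

Emit:
{"api": "play_rows", "payload": {"rows": [[[0, 0, 0], [-8, -11, 0], 1], [[0, 0, 0], [-15, -20, 0], 1], [[0, 0, 0], [-15, -20, 0], 1], [[0, 0, 0], [-8, -11, 0], 1], [[-6.67, 0, 0], [0, 0, 0], 1], [[-6.67, 0, 0], [0, 0, 0], 1], [[-6.66, 0, 0], [0, 0, 0], 1], [[0, 0, 0], [0, 0, 0], 1], [[0, 0, 0], [0, 0, 0], 1]]}}

```text
t: 7.58
tcp_pos: [0.5497, 0.0239, 0.2303]
tool_rot: [0.749, 0.64, 0.111, 0.129]
force: [-0.0, -0.0, 0.6]
finger_gap: -0.001
gripper_force: 0.0
```

Run:
```python
from h import *
togo([.5445,.020,.10]);togo([.5445,.020,.0155])
```

```text
t 7.5833 tcp [0.5497 0.0239 0.2303] F [-0.04 -0.03  0.58] gap -0.001 xaxis [0.155 0.988 0.   ] z [ 0.331 -0.052 -0.942]
tool mm to go [ -4.7 -47.9 121.3]
t 7.5833 tcp [0.5497 0.0239 0.2303] F [-0.04 -0.03  0.58] gap -0.001 xaxis [0.155 0.988 0.   ] z [ 0.331 -0.052 -0.942]
tool mm to go [ -4.7 -76.2 200.9]
```

Emit:
{"api": "play_rows", "payload": {"rows": [[[0, 0, 0], [-2, -4, 10], 1], [[0, 0, 0], [-3, -9, 25], 1], [[0, 0, 0], [0, -10, 27], 1], [[0, 0, 0], [0, -10, 27], 1], [[0, 0, 0], [0, -10, 27], 1], [[0, 0, 0], [0, -10, 27], 1], [[0, 0, 0], [0, -8, 20], 1], [[0, 0, 0], [0, -6, 15], 1], [[0, 0, 0], [0, -4, 10], 1], [[0, 0, 0], [0, -2, 6], 1], [[0, 0, 0], [0, 0, 0], 1]]}}

```text
t: 8.5
tcp_pos: [0.5507, 0.0187, 0.0221]
tool_rot: [0.749, 0.64, 0.112, 0.131]
force: [0.4, 0.2, 0.7]
finger_gap: -0.002
gripper_force: 0.0
```

Run:
```python
from h import *
togo([.5445,.020,.0155])
im,_=snapshot("scene"); cv2.imwrite("pics/s3.png",cv2.resize(im[150:330,150:400,::-1],(750,540)))
```

```text
t 8.5 tcp [0.5507 0.0187 0.0221] F [0.44 0.2  0.75] gap -0.002 xaxis [0.156 0.988 0.001] z [ 0.335 -0.052 -0.941]
tool mm to go [ 0.3 -8.1  4. ]
```

View pics/s3.png

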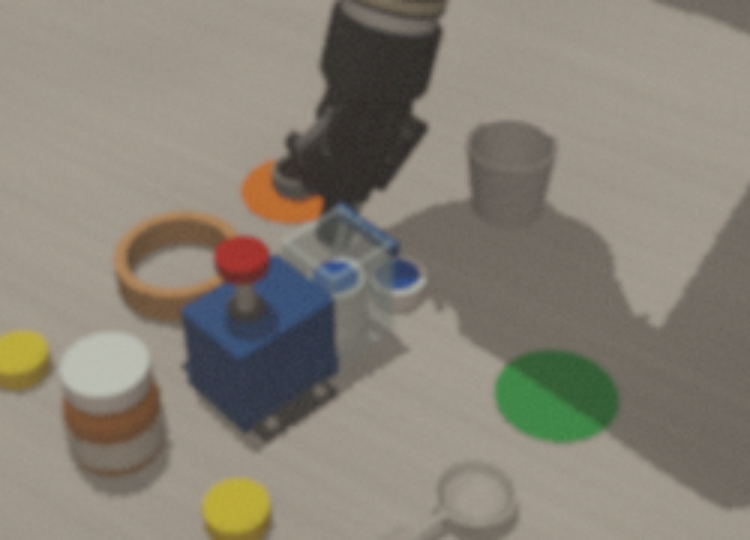

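The gripper is behind the canister with its body clear of the magazine (crop (330,240)) and the reject. The canister is at (402,280) and green at (558,395). I'm setting the height and starting the push.

Emit:
{"api": "play_rows", "payload": {"rows": [[[0, 0, 0], [0, -8, 4], 1], [[0, 0, 0], [4, 0, 0], 1], [[0, 0, 0], [6, 0, 0], 1], [[0, 0, 0], [6, 0, 0], 1], [[0, 0, 0], [4, 0, 0], 1], [[0, 0, 0], [4, 0, 0], 1], [[0, 0, 0], [4, 0, 0], 1], [[0, 0, 0], [5, 0, 0], 1], [[0, 0, 0], [5, 0, 0], 1], [[0, 0, 0], [5, 0, 0], 1], [[0, 0, 0], [5, 0, 0], 1], [[0, 0, 0], [5, 0, 0], 1]]}}

```text
t: 9.55
tcp_pos: [0.5477, 0.067, 0.0167]
tool_rot: [0.747, 0.642, 0.124, 0.125]
force: [-0.3, 0.1, 1.0]
finger_gap: -0.001
gripper_force: 0.1
```

Emit:
{"api": "play_rows", "payload": {"rows": [[[0, 0, 0], [5, 0, 0], 1], [[0, 0, 0], [5, 0, 0], 1], [[0, 0, 0], [5, 0, 0], 1], [[0, 0, 0], [5, 0, 0], 1], [[0, 0, 0], [5, 0, 0], 1], [[0, 0, 0], [5, 0, 0], 1], [[0, 0, 0], [5, 0, 0], 1], [[0, 0, 0], [5, 0, 0], 1], [[0, 0, 0], [4, 0, 0], 1], [[0, 0, 0], [3, 0, 0], 1], [[0, 0, 0], [0, 0, 0], 1]]}}

```text
t: 10.47
tcp_pos: [0.5513, 0.1053, 0.0159]
tool_rot: [0.745, 0.643, 0.132, 0.12]
force: [-0.6, 0.2, 0.1]
finger_gap: 0.0
gripper_force: 0.0
```

```bash
cat > look.py <<'E'
from h import *
togo(np.array([.5747,.2129,.0155])-.031*np.array([.155,.988,0]))
for n in("scene","wrist"):
    c=cal(n); im,_=snapshot(n); cv2.imwrite(f"pics/{n}_{sense()['t']:.1f}.png",im[:,:,::-1]); print(n)
    for k,a,b in(("blue",(105,130,40),(125,255,255)),("green",(50,120,40),(75,255,255))):
        for x in blobs(im,a,b,25): print(k,x[0],x[1],x[2],[onplane(c,*x[1],z)[:2].round(4) for z in(0,.016)])
E
python3 look.py; ls pics
```

```text
t 10.4667 tcp [0.5513 0.1053 0.0159] F [-0.58  0.2   0.14] gap 0.0 xaxis [0.137 0.99  0.043] z [ 0.351 -0.008 -0.936]
tool mm to go [78.7  6.   6.3]
scene
blue 49 [305.8 256.3] [300 253  12   7] [array([0.5458, 0.1293]), array([0.5601, 0.1373])]
green 680 [332.7 283.2] [316 268  39  28] [array([0.5796, 0.2103]), array([0.5931, 0.2165])]
wrist
blue 4200 [289.6 218.6] [254 182  73  75] [array([0.5658, 0.13  ]), array([0.5603, 0.1363])]
blue 4970 [517.  292.4] [442 256 118  93] [array([0.7115, 0.0398]), array([0.69  , 0.0559])]
blue 636 [456.6 358.9] [434 347  38  30] [array([0.6624, 0.0087]), array([0.6463, 0.0282])]
blue 31 [558.  414.7] [556 407   4  13] [array([ 0.7682, -0.0949]), array([ 0.7405, -0.064 ])]
green 18452 [280.2  50.4] [180   0 195 120] [array([0.5721, 0.1995]), array([0.5659, 0.1981])]
crop.png
s3.png
scene.npz
scene.png
scene_10.5.png
top.npz
top.png
top2.png
w1.png
wrist2.png
wrist_10.6.png
```

```bash
python3 -c "
from station import *
s=sense();print(s['q'].round(3),s['qd'].round(3),s['tau'].round(2),s['force'],s['tcp_pos'],s['tool_rot'])"
```

```text
[-0.009  0.779  1.991 -0.362  0.014  0.499] [-0.006 -0.     0.003  0.009  0.001  0.   ] [  0.13 -40.08  -3.26  -0.08  -1.15   0.06] [0.05695712 0.04881863 0.68802531] [0.55115526 0.10487742 0.01585503] [0.74494993 0.64286946 0.13226641 0.11947407]
```

Emit:
{"api": "play_rows", "payload": {"rows": [[[0, -2.5, 0], [3, 0, 0], 1], [[0, 0, 0], [5, 0, 0], 1], [[0, 0, 0], [5, 0, 0], 1], [[0, 0, 0], [5, 0, 0], 1], [[0, 0, 0], [5, 0, 0], 1], [[0, 0, 0], [5, 0, 0], 1], [[0, 0, 0], [5, 0, 0], 1], [[0, 0, 0], [4, 0, 0], 1], [[0, 0, 0], [3, 0, 0], 1], [[0, 0, 0], [0, 0, 0], 1]]}}

```text
t: 11.4
tcp_pos: [0.5553, 0.1442, 0.0167]
tool_rot: [0.746, 0.643, 0.128, 0.12]
force: [-0.6, -0.3, 0.4]
finger_gap: -0.002
gripper_force: 0.0
```

```bash
python3 look.py;python3 -c "
from station import *
s=sense();print(s['q'].round(3))"
```

```text
t 11.4 tcp [0.5553 0.1442 0.0167] F [-0.63 -0.33  0.39] gap -0.002 xaxis [0.14  0.989 0.036] z [ 0.344 -0.014 -0.939]
tool mm to go [39.7  7.6  5.6]
scene
blue 39 [322.2 266.3] [316 263  12   6] [array([0.5517, 0.1712]), array([0.5658, 0.1782])]
green 668 [336.5 284. ] [316 270  39  26] [array([0.5773, 0.2173]), array([0.5908, 0.2233])]
wrist
blue 4166 [292.8 216.9] [257 180  72  75] [array([0.5715, 0.1688]), array([0.566 , 0.1751])]
blue 7074 [511.1 360. ] [430 310 130 110] [array([0.7146, 0.0238]), array([0.6934, 0.0459])]
green 24989 [282.1 100.2] [192  10 181 187] [array([0.5742, 0.2194]), array([0.5683, 0.2202])]
[ 0.08   0.78   1.949 -0.58   0.077  0.799]
```

Joint 5 had come near its 0 limit, which explains the small pitch drift; it is easing now. The canister is at (0.566, 0.177), so about 37 mm remain.

Emit:
{"api": "play_rows", "payload": {"rows": [[[0, -2, 0], [4, 0, 0], 1], [[0, 0, 0], [5, 0, 0], 1], [[0, 0, 0], [5, 0, 0], 1], [[0, 0, 0], [5, 0, 0], 1], [[0, 0, 0], [5, 0, 0], 1], [[0, 0, 0], [5, 0, 0], 1], [[0, 0, 0], [4, 0, 0], 1], [[0, 0, 0], [3, 0, 0], 1], [[0, 0, 0], [0, 0, 0], 1]]}}

```text
t: 12.25
tcp_pos: [0.5604, 0.1793, 0.017]
tool_rot: [0.747, 0.641, 0.116, 0.129]
force: [-0.6, 0.3, 0.1]
finger_gap: 0.001
gripper_force: 0.0
```

```bash
python3 look.py
```

```text
t 12.25 tcp [0.5604 0.1793 0.017 ] F [-0.56  0.33  0.1 ] gap 0.001 xaxis [0.151 0.989 0.009] z [ 0.339 -0.043 -0.94 ]
tool mm to go [4.4 7.9 4.5]
scene
blue 26 [336.8 276.5] [331 275  11   4] [array([0.5597, 0.2084]), array([0.5737, 0.2146])]
green 187 [339.2 290.7] [320 285  33  11] [array([0.5893, 0.2296]), array([0.6026, 0.2353])]
wrist
blue 4147 [294.5 217.3] [259 181  72  74] [array([0.5773, 0.2031]), array([0.5718, 0.21  ])]
blue 2744 [516.7 384.6] [453 352 107  68] [array([0.7303, 0.0257]), array([0.7078, 0.0522])]
green 14597 [280.8 179.5] [199 106 170 172] [array([0.5736, 0.2218]), array([0.5685, 0.2267])]
```

The canister is about 4 mm from the green centre. I'm backing off, rising and checking.

Emit:
{"api": "play_rows", "payload": {"rows": [[[0, 0, 0], [-5, 0, 0], 1], [[0, 0, 0], [-10, 0, 0], 1], [[0, 0, 0], [-10, 0, 0], 1], [[0, 0, 0], [0, 3, -8], 1], [[0, 0, 0], [0, 7, -20], 1], [[0, 0, 0], [0, 10, -30], 1], [[0, 0, 0], [0, 10, -30], 1], [[0, 0, 0], [0, 10, -30], 1], [[0, 0, 0], [0, 5, -15], 1], [[0, 0, 0], [0, 0, 0], 1], [[0, 0, 0], [0, 0, 0], 1]]}}

```text
t: 13.27
tcp_pos: [0.5533, 0.1519, 0.158]
tool_rot: [0.748, 0.64, 0.116, 0.129]
force: [0.3, 0.1, -0.2]
finger_gap: -0.004
gripper_force: 0.0
```

```bash
python3 look.py
python3 - <<'E'
import cv2,glob
s=sorted(glob.glob("pics/scene_1*.png"))[-1];w=sorted(glob.glob("pics/wrist_1*.png"))[-1]
a=cv2.resize(cv2.imread(s)[150:360,130:410],(400,300));b=cv2.resize(cv2.imread(w),(400,300));cv2.imwrite("pics/fin.png",cv2.hconcat([a,b]))
E
```

```text
t 13.2667 tcp [0.5533 0.1519 0.158 ] F [ 0.29  0.14 -0.19] gap -0.004 xaxis [0.153 0.988 0.008] z [ 0.34  -0.045 -0.939]
tool mm to go [ 31.3 -37.9 138.2]
scene
green 123 [338.9 291.9] [329 289  23   7] [array([0.5923, 0.2306]), array([0.6055, 0.2362])]
wrist
blue 1366 [226.3 120.6] [206 100  42  42] [array([0.5746, 0.2083]), array([0.5715, 0.21  ])]
blue 3249 [392.4 293.4] [353 265  83  67] [array([ 7.149e-01, -7.000e-04]), array([0.704 , 0.0127])]
blue 181 [322.5 302.7] [316 295  14  20] [array([0.6339, 0.0186]), array([0.6275, 0.031 ])]
green 5793 [224.8 109.1] [174  60 102 107] [array([0.5752, 0.2168]), array([0.5721, 0.218 ])]
```

View pics/fin.png

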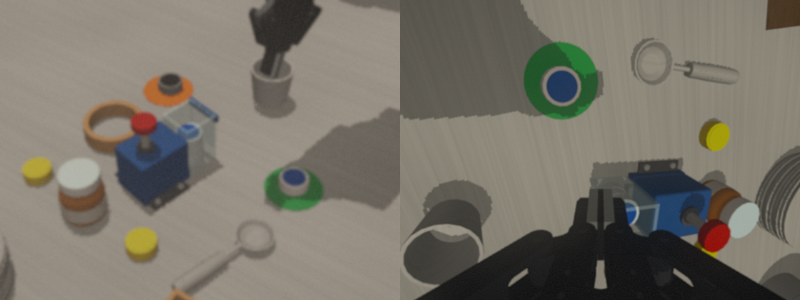

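The canister stands on the green spot (left view (293,182), right view (562,86)), about 4 mm off centre. The plunger is up, the other things look undisturbed, and the robot touches nothing.

```bash
python3 -c "
from station import *
print(sign_off())"
```

```text
the job is handed in; nothing more can be done
None
```

I pressed the plunger once and pushed the one canister that came out onto the green spot, about 4 mm off centre by the camera. I handed the job in at about 13 s; no verdict came back.

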